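# Clip the carabiner mug onto its screw eye

### The arm

A 6-joint arm with a two-finger parallel gripper is mounted at the origin on the work surface. World frame = base frame: x ahead of the robot, y to its left, z up, the work surface at z = 0. Lengths are in mm, angles in rad, forces in N, time in s.
With the tool pointing down it reaches from about 300 to 950 mm from the base axis. Payload 3.1 kg.
Tool frame: the origin (TCP) lies at the very end of the fingers, on their centre line; the grasp point (between the pads) lies manip.grip_point_offset behind it (manip.grip_point_offset is the distance from the TCP to the grasp point, in mm); y points along the fingers, x is the direction in which the jaws open and shut, and the axes are right-handed (so a half turn about y gives the same grasp; the last joint's range is limited). The gripper opens to 85 mm and grips with 20 to 120 N. Pads are 22 mm wide; open, the fingers measure 114 mm over their backs; the gripper's body (76 mm by 85 mm) begins 54 mm behind the grasp point. The pads swing forward as they close: fully open they stand 13 mm farther back than shut.
Start: joints at [1.046, 0.308, 1.634, -0, 1.2, -0.07], TCP at [274.577, 561.462, 231.272] pointing down, gripper open.
Joint ranges: [-3.06, 3.06], [-0.79, 1.96], [0.05, 2.63], [-1.19, 4.34], [0.05, 2.64], [-2.94, 2.94]. Speed limits (rad/s): [2.79, 2.79, 3.14, 3.14, 3.14, 3.14].

### API

Orientations are given as a unit quaternion [x, y, z, w].
In Python, from cell import manip gives the robot as it stands.
- The arm moves only by the shell command python3 -m jog 'ROWS' [FORCE]. ROWS is JSON, a list of rows, each a list of 5 numbers: the opening, from 0 (shut) to 1 (fully open), then the shift along the tool's x, y, z in mm, then the turn about the tool's y in degrees. In form: [[jaw, x, y, z, spin], ...]. A call has exactly 8 rows; each row shifts and turns the commanded pose from where the row before left it, along the tool's axes as they then stand; what a row does not reach is not made up. A row lasts 1/12 s, in which the tool goes at most 41.7 mm and 7.16 degrees, less where a joint would pass 70% of its speed; a pose out of reach is approached as far as the arm can. A call with a gripper value outside its range is refused whole. The fingers move at their own pace and stop on an object; FORCE is the grip in N (left out, the last holds). Time passes only in rows, so rows that do not move let the fingers close, or fill a call up. It gives the time, the measured TCP pose, the force and the opening at its end, in the units of the state.
- manip.read_state(): the state, without advancing time (a new reading comes with each control period).
- manip.grab_frame(name): name is "scene" or "side" or "wrist"; returns the picture (384x512x3 uint8, red, green, blue); there is no depth.
- manip.camera_params(name): a dict with "vfov" (degrees; the focal length in pixels is half the picture's height over the tangent of half this angle, whatever the lens; pixels are square), "cx", "cy" (the principal point, pixels), "extrinsics" (4x4, takes a point from world to camera coordinates); the wrist camera has in their place "tool_from_camera" (4x4, takes a point from camera to tool coordinates, whose origin is the TCP and whose axes are the tool frame's). Camera axes: x right, y down, z forward; pixel columns grow to the right and rows downward; lengths in mm; the calibration is good to about 2 mm. The wrist camera is an equidistant fisheye: a pixel r from the principal point sees the ray r / f radians off the axis. A picture is of the moment at which its call begins: read the wrist's pose just before it. camera_params takes no time and is no camera call.
- manip.job_done(): hands the job in, once; it reports no verdict.
Trained networks look in the newest picture that a camera, given by its name, has taken for a name from the list of things; names that differ only in an ending like _2 or _b are one class to them, and where a whole thing is asked for, a point or a joint stands for the part that bears it (a point fixed in the world has none). Each returns a list of dicts, best first, with "score" (0 to 1); they miss things now and then, are a little off and sometimes report something else, mostly with a low value. They report only what shows in the picture. A call takes as long as a camera call. They do not tell look-alikes from the thing itself.
- manip.outline_of(camera, label): "region" (384x512 bool, what is visible of it).
- manip.landmark_of(camera, label): "position" ([x, y, z] in mm, in the coordinates of the camera as it stood for that picture, good to about 4 mm: a listed point, or the origin of a listed thing).
The state is a dict: "time_s": time; "joint_pos": joint angles; "dq": joint speeds; "tau": joint torques, N m; "tcp_pos": TCP position; "tool_rot": TCP orientation; "wrist_force": force on the tool from outside, world axes, zero at the start; "wrist_torque": the same for the moment, N m; "gripper_width": finger opening in mm.
Only numpy, scipy, OpenCV 4.12 (cv2) and the standard library are available. Lean on these libraries where they do the work, as an engineer would, in place of code of your own. Each camera call takes 0.05 s, during which the arm holds its last target. There are 200 camera calls.

### The job

Hang up the empty steel mug that has the carabiner handle: push the sprung gate of its handle against the screw eye on the mug rail until the eye is inside the handle and the gate has snapped shut behind it, then let the mug down so that it hangs still from the eye by its handle. Work by feel, gently: forcing the handle or its solid nose against the eye bends them, so never lean on the eye with more than about two and a half kilos, and leave everything else on the bench where it is.

Things in the scene. Friction and masses are not known exactly. Their poses are not given: they have to be found in the camera images.
- mug: Steel mug, outer diameter 60, height 85, wall 3, 105 to 170 g. Origin: centre of its underside; z up, x towards the handle, a carabiner of 7 mm bar in the x-z plane: top arm at z 72 (bar centre) from the cup to x 59, there turned down into a solid nose ending at z 62.5; bottom arm at z 14, turned up at x 59 as a solid side to z 40; between them the gate. Clear inside: 25 mm from cup to gate.
- mug_hang (a point): Where the eye's bar is centred when it lies in the handle's inner corner between top arm and nose: x 51.5, y 0, z 65.5 mm in the mug's frame. Hanging freely from there the mug tilts about 60 degrees, bottom towards the rail, mouth towards the robot.
- gate (a joint): Angle of the mug's gate, a straight 6 mm bar at x 59 of the mug, hinged at its lower end (z 40), free upper end at z 61. Rad: 0 shut, grows as the free end swings in towards the cup, stop at 1.1. A spring shuts it: 2 N at the free end starts it; pushing a bar past it level takes 6 to 9 N.
- rail: Wooden mug rail, fixed: batten 22 x 400 x 44 mm (x, y, z) centred 170 mm above the bench on two posts behind it at y +-180 (feet from x -32 to +78). Origin on the bench under the batten's middle; the eye is on its front, the -x side. A chuck key hangs from a small hook at y +135 and a tea strainer at y -135, within 35 mm of the batten.
- eye: Rosette of the screw eye, fixed; origin on the batten's face, 170 mm up; its -x points out along the shank. The eye is a closed, roughly level ring at y 0: bar 6 mm, inner diameter 36, outer 48. Screwed in by hand and bent by use: its front is 53 to 79 mm out from here, the shank slopes up or down by up to 15 degrees (front up to 20 mm higher or lower); neither is measured. It does not give.
- plain_mug: Bystander: steel mug of the same size with a plain closed wire handle, origin under its centre.
- jug: Bystander: vacuum jug 224 high, diameter 134.
- coffee_pot: Bystander: steel coffee pot 172 high, diameter 132, with a black handle.
- tumbler: Bystander: glass tumbler, diameter 66, 95 high.
- coffee_jar: Bystander: jar, diameter 72, 105 high.
- screwdriver: Bystander: screwdriver lying on the bench below and in front of the rail.
- spanner: Bystander: spanner lying on the bench.
- mug_nose (a point): Lower end of the handle's solid nose, x 59, y 0, z 62.5 mm in the mug's frame. A 6 mm bar meeting the gate with its centre 2 to 8 mm below this point opens it and slips over its end after 12 to 22 mm of push, before the cup's wall stops it; the gate then snaps shut. Higher, the bar strikes the unyielding nose; lower, the gate stops before the bar is past it, or the bar strikes the solid side.
Not all that is in view belongs to the job. Leave any pink, red or turquoise look-alike of the mug alone.

How it is judged:
By the outcome, as a careful person would: the job done as asked, in the order asked, and still so for the second after the job is handed in, with the robot touching nothing.
It also fails if it takes over 72 s, if anything falls off the work surface, if the arm or the gripper's body presses on something with over 40 N, if the wrist force passes 120 N, or if a joint passes its speed limit or range.

## Working session

There is one attempt and no reset: what is moved stays moved. The work goes in short steps, Python scripts to look and compute and a shell command to move; the robot and the scene stay as the last step left them, time stands still between calls to the robot, and variables do not carry over. Pictures are saved under pics/ and viewed, about 8 in all and at most 12, crops included, and the job is handed in when it is done.

```bash
ls; mkdir -p pics
cat > h.py <<'E'
import numpy as np, cv2
from cell import manip
from scipy.spatial.transform import Rotation as R
def st():
    s=manip.read_state(); return s
def toolT(s):
    T=np.eye(4);T[:3,:3]=R.from_quat(s["tool_rot"]).as_matrix();T[:3,3]=s["tcp_pos"];return T
def cam2world(name,s=None):
    c=manip.camera_params(name)
    if name=="wrist": return toolT(s or st())@np.array(c["tool_from_camera"])
    return np.linalg.inv(np.array(c["extrinsics"]))
def shot(name,fn=None):
    im=manip.grab_frame(name)
    if fn: cv2.imwrite("pics/"+fn,im[:,:,::-1])
    return im
def lm(name,label,s=None):
    M=cam2world(name,s); out=[]
    for d in manip.landmark_of(name,label):
        out.append((round(d["score"],2),(M@np.r_[d["position"],1])[:3].round(1)))
    return out
def proj(name,p,s=None):
    c=manip.camera_params(name);q=(np.linalg.inv(cam2world(name,s))@np.r_[p,1])[:3]
    f=192/np.tan(np.radians(c["vfov"]/2))
    if name=="wrist":
        th=np.arctan2(np.hypot(q[0],q[1]),q[2]);a=np.arctan2(q[1],q[0]);return np.array([c["cx"]+f*th*np.cos(a),c["cy"]+f*th*np.sin(a)])
    return np.array([c["cx"]+f*q[0]/q[2],c["cy"]+f*q[1]/q[2]])
E
python3 - <<'E'
from h import *
a=shot("scene");b=shot("side");
cv2.imwrite("pics/a1.png",cv2.resize(np.hstack([a,b])[:,:,::-1],(1024,384)))
cv2.imwrite("pics/a.png",np.vstack([cv2.resize(a,(784,588))])[:,:,::-1]);cv2.imwrite("pics/b.png",cv2.resize(b,(784,588))[:,:,::-1])
for n in("scene","side"):
    print(n,cam2world(n).round(2).tolist(),manip.camera_params(n)["vfov"])
    for l in ("mug","mug_nose","mug_hang","rail","eye","plain_mug"):
        for x in lm(n,l): print(l,x[0],x[1],proj(n,x[1]).round())
s=st();print(s,manip.grip_point_offset)
E
```

```text
pics
scene [[0.84, 0.42, -0.34, 882.0], [0.54, -0.66, 0.52, -504.66], [-0.01, -0.62, -0.78, 917.47], [0.0, 0.0, 0.0, 1.0]] 56.592225853171435
mug 0.98 [ 419.3 -367.2    0.6] [141. 299.]
mug 0.86 [ 297.6 -366.    -5.7] [110. 277.]
mug 0.74 [ 5.153e+02 -2.538e+02 -3.000e-01] [197. 284.]
mug 0.69 [ 496.4 -145.1    2.2] [215. 250.]
mug 0.56 [ 379.6 -206.9   -0.5] [170. 248.]
mug_nose 0.88 [482.4 -85.9  58. ] [221. 223.]
mug_nose 0.85 [ 281.1 -420.7   61.7] [ 81. 279.]
mug_nose 0.81 [ 381.7 -150.6   63.1] [180. 222.]
mug_nose 0.56 [ 440.6 -312.1   63.7] [156. 277.]
mug_hang 0.92 [489.  -94.7  64.9] [221. 225.]
mug_hang 0.92 [ 282.2 -412.    64.4] [ 84. 276.]
mug_hang 0.87 [ 387.7 -164.6   61.3] [178. 227.]
mug_hang 0.74 [ 438.1 -320.8   63.2] [153. 279.]
mug_hang 0.6 [ 565.3 -237.8   66.4] [212. 278.]
eye 0.43 [675.8  78.5 170.8] [312. 189.]
eye 0.34 [535.7 466.5  -0. ] [321. 134.]
side [[0.73, -0.52, 0.44, -56.73], [-0.68, -0.57, 0.46, -631.96], [0.01, -0.64, -0.77, 1203.42], [0.0, 0.0, 0.0, 1.0]] 49.581361698443175
mug 0.74 [ 377.9 -214.5    2.8] [263. 288.]
mug 0.73 [ 423.8 -369.3   -0
[... 740 characters left out ...]
: 0.7, 'joint_pos': array([ 1.04627279e+00,  3.08073429e-01,  1.63380557e+00, -1.90636846e-05,
        1.19969343e+00, -6.97063762e-02]), 'dq': array([-1.49257832e-05,  9.50869121e-04, -3.82980662e-04, -3.27191608e-05,
        2.00910984e-03,  4.88007334e-04]), 'tau': array([ 4.82212254e-04, -4.15116155e+01, -2.77009821e+01, -8.44043871e-05,
        5.14959902e-04,  1.80187257e-06]), 'tcp_pos': array([274.59775048, 561.45277701, 231.28592839]), 'tool_rot': array([ 0.59985465,  0.3744115 , -0.37439297, -0.59985026]), 'wrist_force': array([0.15355824, 0.28985294, 0.22527351]), 'wrist_torque': array([-0.00940149,  0.00910142, -0.02768306]), 'gripper_width': 85.39583671031228} 18.700000000000003
```

View pics/a.png

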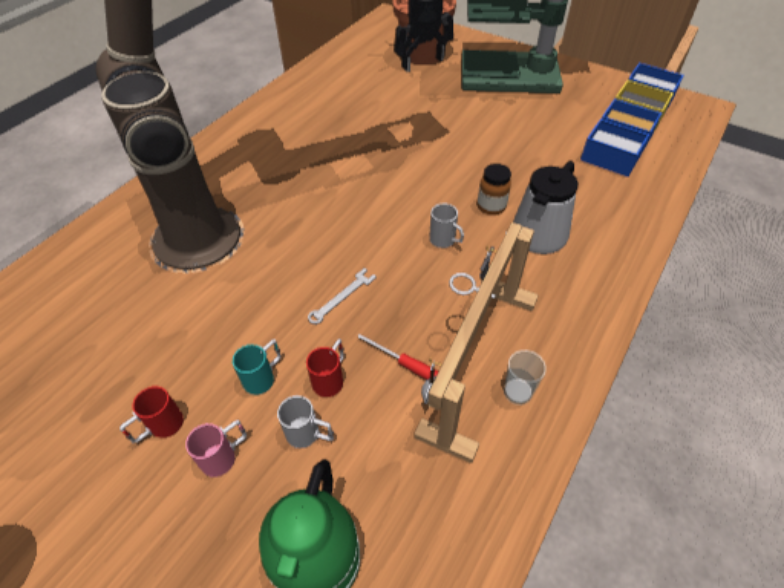

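View pics/b.png

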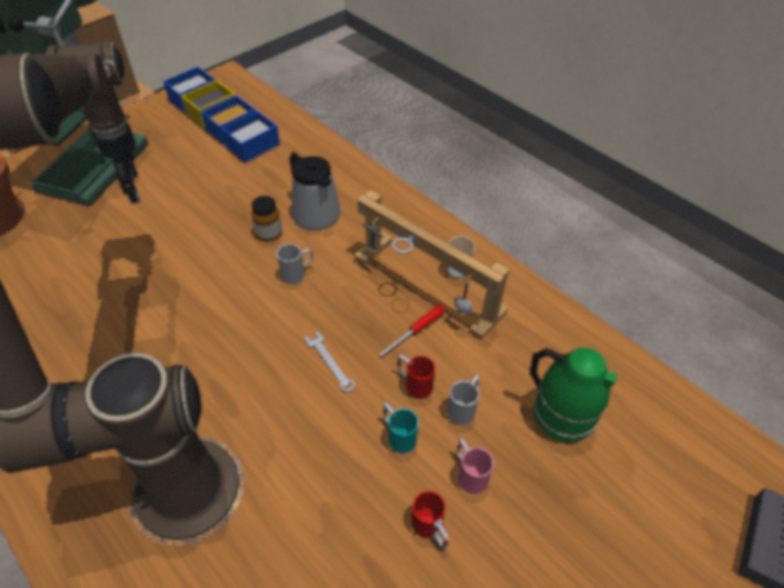

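Candidates (scene picture, 784-wide): red mug (157,411), teal (255,368), red (326,372), pink (211,450), steel with carabiner handle (298,420), and steel with plain handle (444,225). The one to take is the steel carabiner mug, near world (517,-250). I'll check it and the eye in one close-up composite.

Run:
```python
from h import *
a=cv2.imread("pics/a1.png");A=a[:,:512];B=a[:,512:]
def crop(I,x,y,w,h): return cv2.resize(I[y:y+h,x:x+w],(400,300),interpolation=cv2.INTER_CUBIC)
# scale: mug crops 80x60 (x5), rail crops 120x90 (x3.33)
print("crops origin")
out=np.vstack([np.hstack([crop(A,160,245,80,60),crop(B,265,225,80,60)]),np.hstack([crop(A,262,140,120,90),crop(B,225,120,120,90)])])
cv2.imwrite("pics/c.png",out)
s=st();print(toolT(s).round(3))
```

```text
crops origin
[[ 4.39000e-01  0.00000e+00 -8.98000e-01  2.74598e+02]
 [ 8.98000e-01  0.00000e+00  4.39000e-01  5.61453e+02]
 [ 0.00000e+00 -1.00000e+00 -0.00000e+00  2.31286e+02]
 [ 0.00000e+00  0.00000e+00  0.00000e+00  1.00000e+00]]
```

View pics/c.png

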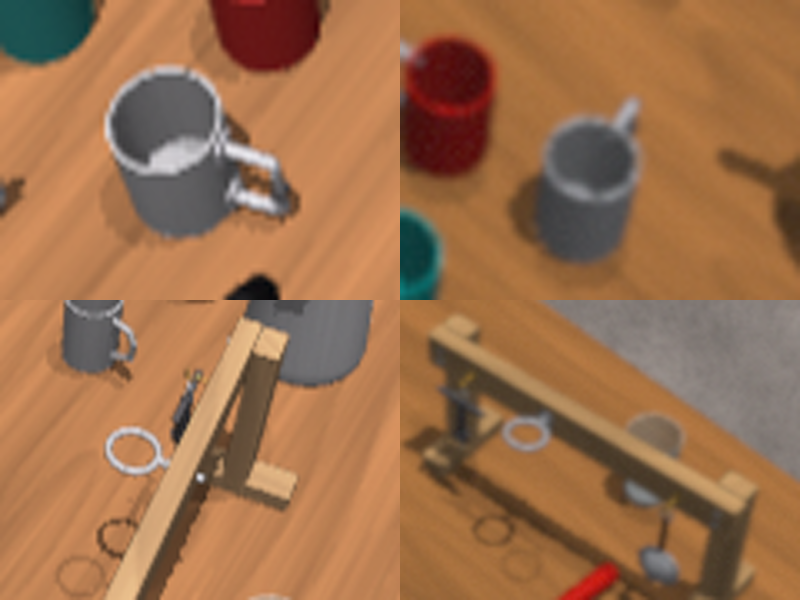

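The close crop confirms the grey steel mug with the carabiner handle: cup at scene px (193,274), handle to its right at px (215,281). The ring eye sits on the rail at scene px (302,185) and side px (263,160). Next I'll get the rail yaw and ring geometry.

```bash
cat >> h.py <<'E'
def ray(name,px,s=None):
    c=manip.camera_params(name);f=192/np.tan(np.radians(c["vfov"]/2));M=cam2world(name,s)
    u=np.array([px[0]-c["cx"],px[1]-c["cy"]])/f
    if name=="wrist":
        th=np.hypot(*u);d=np.r_[u/th*np.sin(th),np.cos(th)] if th>1e-9 else np.array([0,0,1.])
    else: d=np.r_[u,1]
    d=M[:3,:3]@d;return M[:3,3],d/np.linalg.norm(d)
def atz(name,px,z,s=None):
    o,d=ray(name,px,s);return o+d*(z-o[2])/d[2]
def tri(rs):
    A=0;b=0
    for o,d in rs:
        P=np.eye(3)-np.outer(d,d);A=A+P;b=b+P@o
    p=np.linalg.solve(A,b);return p,[np.linalg.norm((np.eye(3)-np.outer(d,d))@(p-o)).round(1) for o,d in rs]
E
python3 - <<'E'
from h import *
p=atz("side",(234.6,131.1),192);q=atz("side",(324.9,183.6),192);print("side",p.round(1),q.round(1),np.linalg.norm(p-q),np.degrees(np.arctan2(*(p-q)[:2])))
# scene: front-top edge
c=lambda x,y:(262+x/3.333,140+(y-300)/3.333)
p2=atz("scene",c(243,320),192);q2=atz("scene",c(106,600),192);print("scene",p2.round(1),q2.round(1),np.degrees(np.arctan2(*(p2-q2)[:2])))
cs=lambda x,y:(225+(x-400)/3.333,120+(y-300)/3.333)
print("ring c",tri([ray("scene",c(133,450)),ray("side",cs(526,432))]))
print("shank base?",tri([ray("scene",c(172,465)),ray("side",cs(548,415))]))
print(np.array(manip.camera_params("wrist")["tool_from_camera"]).round(3),manip.camera_params("wrist")["vfov"])
for l in ("mug","mug_nose","mug_hang","jug","coffee_pot","coffee_jar","tumbler"):
    pass
E
```

```text
side [658.5 233.6 192. ] [ 708.8 -150.2  192. ] 387.10492956536433 -7.469620994432775
scene [664.6 238.7 192. ] [703.1 -74.6 192. ] -7.015627618217066
ring c (array([647.4818776 ,  74.00421493, 173.76549501]), [np.float64(0.7), np.float64(0.7)])
shank base? (array([681.35552431,  76.50561193, 173.91890046]), [np.float64(0.4), np.float64(0.4)])
[[ 1.0000e+00  0.0000e+00  1.0000e-03 -6.0000e-02]
 [-1.0000e-03 -3.2000e-01  9.4700e-01 -1.4316e+02]
 [ 0.0000e+00 -9.4700e-01 -3.2000e-01  8.3021e+01]
 [ 0.0000e+00  0.0000e+00  0.0000e+00  1.0000e+00]] 65.70646984690485
```

```bash
python3 -m jog '[[1,-20,-4,-28,0],[1,-21,-4,-28,0],[1,-21,-4,-29,0],[1,-21,-4,-29,0],[1,-21,-4,-29,0],[1,-21,-4,-29,0],[1,-21,-4,-29,0],[1,-21,-4,-29,0]]'
python3 -m jog '[[1,-20,0,-28,0],[1,-21,0,-28,0],[1,-21,0,-29,0],[1,-21,0,-29,0],[1,-21,0,-29,0],[1,-21,0,-29,0],[1,-21,0,-29,0],[1,-21,0,-29,0]]'
python3 -m jog '[[1,0,0,0,7],[1,0,0,0,7],[1,0,0,0,7],[1,0,0,0,7],[1,0,0,0,7],[1,0,0,0,7],[1,0,0,0,7],[1,0,0,0,7]]'
python3 -m jog '[[1,0,0,0,7],[1,0,0,0,7],[1,0,0,0,7],[1,0,0,0,7],[1,0,0,0,7],[1,0,0,0,7],[1,0,0,0,7],[1,0,0,0,7]]'
python3 -m jog '[[1,0,0,0,7],[1,0,0,0,7],[1,0,0,0,7],[1,0,0,0,7],[1,0,0,0,6.6],[1,0,0,0,0],[1,0,0,0,0],[1,0,0,0,0]]'
cat > look.py <<'E'
from h import *
import sys
s=st();im=shot("wrist");np.save("pics/last.npy",im)
T=toolT(s);print("t",round(s["time_s"],2),"tcp",T[:3,3].round(1),"zang",np.degrees(np.arctan2(T[1,2],T[0,2])).round(2),"F",s["wrist_force"].round(1),"w",round(s["gripper_width"],1),"j6",s["joint_pos"][5].round(2))
for l in sys.argv[2:]:
    for x in lm("wrist",l,s): print(l,x[0],x[1],proj("wrist",x[1],s).round(1))
cv2.imwrite("pics/"+sys.argv[1],cv2.resize(im,(784,588),interpolation=cv2.INTER_CUBIC)[:,:,::-1])
import pickle;pickle.dump(s,open("pics/"+sys.argv[1]+".pkl","wb"))
E
python3 look.py w1.png eye mug rail
```

```text
time_s: 1.37
tcp_pos: [408.4, 308.9, 263.7]
tool_rot: [0.6, 0.375, -0.374, -0.6]
wrist_force: [1.0, 0.1, 0.1]
gripper_width: 85.6
time_s: 2.03
tcp_pos: [541.7, 57.6, 263.6]
tool_rot: [0.6, 0.375, -0.374, -0.6]
wrist_force: [-0.0, 0.6, -0.1]
gripper_width: 85.1
time_s: 2.7
tcp_pos: [541.1, 59.3, 263.4]
tool_rot: [-0.706, -0.047, 0.047, 0.706]
wrist_force: [0.2, -0.3, -0.1]
gripper_width: 85.4
time_s: 3.37
tcp_pos: [541.1, 59.3, 263.4]
tool_rot: [-0.645, 0.29, -0.29, 0.645]
wrist_force: [0.1, -0.3, 0.6]
gripper_width: 85.1
time_s: 4.03
tcp_pos: [541.1, 59.4, 263.3]
tool_rot: [-0.532, 0.466, -0.466, 0.532]
wrist_force: [-0.7, -0.2, -0.0]
gripper_width: 85.4
t 4.03 tcp [541.1  59.4 263.3] zang 7.48 F [-0.7 -0.2 -0. ] w 85.4 j6 1.47
eye 0.66 [676.6  80.1 172.1] [248.8  21.5]
mug 0.88 [ 492.7 -144.9   -0.7] [378.  198.7]
mug 0.86 [ 3.749e+02 -2.104e+02  3.000e-01] [391.1 264.7]
mug 0.75 [ 296.4 -364.5    2.5] [438.9 298.1]
mug 0.73 [ 423.5 -373.1   -1.5] [464.9 244.3]
mug 0.55 [ 512.7 -248.8    1.8] [433.7 194.9]
```

View pics/w1.png

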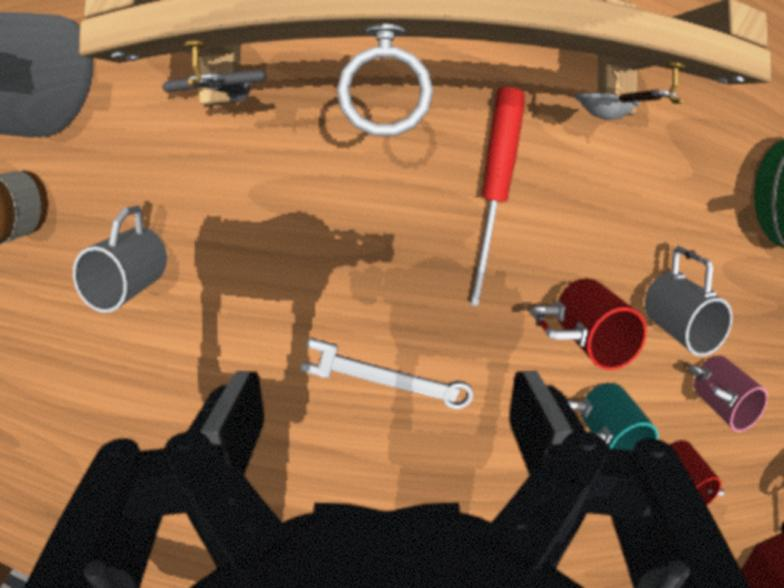

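Wrist view: eye ring at (385,90), front bar at (385,130); the grey carabiner mug is at (690,305), handle toward the rail. I'll take a second view 120 mm further back for stereo and fit the ring.

```bash
cat > ring.py <<'E'
from h import *
import sys,pickle
from scipy.optimize import least_squares
views=[]
for f in sys.argv[1:]:
    views.append(("wrist",pickle.load(open(f"pics/{f}.pkl","rb")),np.load(f"pics/{f}.eye.npy")))
psi=np.radians(7.4);ex=np.array([np.cos(psi),np.sin(psi),0]);ey=np.array([-np.sin(psi),np.cos(psi),0]);ez=np.array([0,0,1])
t=np.linspace(0,2*np.pi,120,endpoint=False)
def pts(q):
    c=q[:3];a,b=q[3],q[4]
    u=-ex*np.cos(a)+ez*np.sin(a);v=ey*np.cos(b)+ez*np.sin(b)   # u: outward (a>0: front up)
    return c+21*(np.cos(t)[:,None]*u+np.sin(t)[:,None]*v)
def P(q,n,s): return np.array([proj_(p) for p in pts(q)])
def mk(n,s):
    c=manip.camera_params(n);M=np.linalg.inv(cam2world(n,s));f=192/np.tan(np.radians(c["vfov"]/2))
    def g(X):
        Q=X@M[:3,:3].T+M[:3,3];th=np.arctan2(np.hypot(Q[:,0],Q[:,1]),Q[:,2]);a=np.arctan2(Q[:,1],Q[:,0])
        return np.c_[c["cx"]+f*th*np.cos(a),c["cy"]+f*th*np.sin(a)]
    return g
V=[]
for n,s,m in views:
    g=mk(n,s);yy,xx=np.nonzero(m);V.append((g,np.c_[xx,yy].astype(float)))
def res(q):
    r=[]
    for g,M in V:
        p=g(pts(q));d=np.linalg.norm(M[:,None]-p[None],axis=2)
        r.append(np.minimum(d.min(1),6))             # mask pixel -> curve
        r.append(np.minimum(d.min(0),6)*2)
    r.append([q[4]*20])
    return np.concatenate(r)
best=least_squares(res,[647,74,174,0.1,0],x_scale=[5,5,5,.1,.1],loss="soft_l1")
q=best.x;print("ring",q.round(2),"slope deg",np.degrees(q[3]).round(1),"front",pts(q)[0].round(1),"rms",np.sqrt((best.fun**2).mean()).round(2))
E
cat >> look.py <<'E'
if "eye" in sys.argv:
    o=manip.outline_of("wrist","eye"); 
    if o: print("outline",round(o[0]["score"],2),o[0]["region"].sum()); np.save("pics/"+sys.argv[1]+".eye.npy",o[0]["region"])
E
python3 look.py w1.png eye
python3 -m jog '[[1,0,0,-12,0],[1,0,0,-22,0],[1,0,0,-22,0],[1,0,0,-22,0],[1,0,0,-22,0],[1,0,0,-20,0],[1,0,0,0,0],[1,0,0,0,0]]' | head -2
python3 look.py w2.png eye
python3 ring.py w1.png w2.png; python3 ring.py w1.png;python3 ring.py w2.png
```

```text
t 4.23 tcp [541.1  59.4 263.3] zang 7.4 F [-0.2 -0.3 -0.5] w 85.3 j6 1.47
eye 0.65 [678.1  78.7 171.3] [250.6  20.1]
outline 0.59 1388
time_s: 5.05
tcp_pos: [421.9, 44.0, 263.5]
t 5.05 tcp [421.9  44.  263.5] zang 7.34 F [0.  1.3 0.9] w 85.3 j6 1.44
ring [6.4717e+02 7.4380e+01 1.7084e+02 4.0000e-02 7.0000e-02] slope deg 2.3 front [626.4  71.7 171.7] rms 2.93Traceback (most recent call last):
  File "ring.py", line 6, in <module>
    views.append(("wrist",pickle.load(open(f"pics/{f}.pkl","rb")),np.load(f"pics/{f}.eye.npy")))
                                                                  ~~~~~~~^^^^^^^^^^^^^^^^^^^^^
    fid = stack.enter_context(open(os.fspath(file), "rb"))
                              ~~~~^^^^^^^^^^^^^^^^^^^^^^^
FileNotFoundError: [Errno 2] No such file or directory: 'pics/w2.png.eye.npy'
Traceback (most recent call last):
  File "ring.py", line 6, in <module>
    views.append(("wrist",pickle.load(open(f"pics/{f}.pkl","rb")),np.load(f"pics/{f}.eye.npy")))
                                                                  ~~~~~~~^^^^^^^^^^^^^^^^^^^^^
FileNotFoundError: [Errno 2] No such file or directory: 'pics/w2.png.eye.npy'
```

```bash
python3 -m jog '[[1,12,0,10,0],[1,18,0,15,0],[1,18,0,15,0],[1,18,0,15,0],[1,18,0,15,0],[1,12,0,10,0],[1,0,0,0,0],[1,0,0,0,0]]' | head -2
python3 look.py w3.png eye mug_nose mug_hang
python3 - <<'E'
from h import *
import pickle
for f in("w1.png","w2.png","w3.png"):
    s=pickle.load(open("pics/"+f+".pkl","rb"));print(f,proj("wrist",[626.4,71.7,171.7],s).round(1))
a=cv2.resize(cv2.imread("pics/w1.png"),(512,384));
s=pickle.load(open("pics/w3.png.pkl","rb"));p=proj("wrist",[647,74,171],s).astype(int)
b=cv2.cvtColor(np.load("pics/last.npy"),cv2.COLOR_RGB2BGR)
x,y=max(p[0]-40,0),max(p[1]-30,0);print(x,y)
cv2.imwrite("pics/d.png",np.hstack([cv2.resize(a[10:100,210:300],(400,400),interpolation=cv2.INTER_CUBIC),cv2.resize(b[y:y+90,x:x+90],(400,400),interpolation=cv2.INTER_CUBIC)]))
E
python3 ring.py w1.png w3.png
```

```text
time_s: 5.87
tcp_pos: [514.7, -41.9, 262.7]
t 5.87 tcp [514.7 -41.9 262.7] zang 7.26 F [0.1 1.1 0.9] w 85.4 j6 1.28
mug_nose 0.97 [483.3 -88.   59.4] [286.1 188.5]
mug_nose 0.92 [ 382.6 -153.9   60.8] [319.8 262. ]
mug_nose 0.75 [ 570.3 -235.5   61.1] [407.5 139. ]
mug_hang 0.97 [ 383.  -166.6   68.7] [329.7 265.4]
mug_hang 0.96 [ 436.2 -320.4   66.7] [431.1 238.3]
mug_hang 0.77 [ 563.7 -234.3   63.7] [406.6 144.2]
mug_hang 0.65 [491.5 -95.4  65.5] [293.7 184.5]
outline 0.75 945
w1.png [250.9  84.8]
w2.png [250.9 -54.3]
w3.png [130.9  43.8]
91 0
ring [6.4678e+02 7.4690e+01 1.7269e+02 1.5000e-01 0.0000e+00] slope deg 8.7 front [626.2  72.  175.9] rms 2.66
```

View pics/d.png

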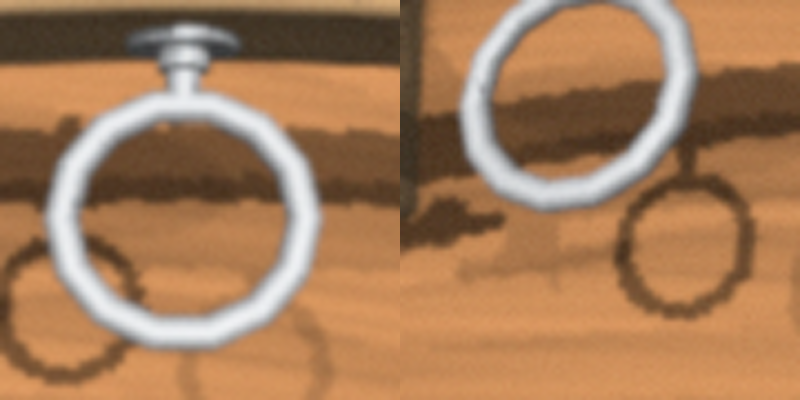

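```bash
python3 - <<'E'
import re
t=open("ring.py").read()
t=t.replace("yy,xx=np.nonzero(m);","m[:31]&=(f!='w1.png');yy,xx=np.nonzero(m);").replace("for n,s,m in views:","for (n,s,m),f in zip(views,sys.argv[1:]):")
t=t.replace("np.minimum(d.min(0),6)*2","np.where(p[:,1]>2,np.minimum(d.min(0),6),0)")
t=t.replace("r.append([q[4]*20])","r.append([q[4]*100])")
open("ring.py","w").write(t)
E
python3 ring.py w1.png w3.png
```

```text
ring [ 6.4678e+02  7.4680e+01  1.7285e+02  1.5000e-01 -0.0000e+00] slope deg 8.5 front [626.2  72.  176. ] rms 2.08
```

```bash
python3 -m jog '[[1,20,0,-2,0],[1,32,0,-4,0],[1,32,0,-4,0],[1,32,0,-4,0],[1,32,0,-4,0],[1,32,0,-3,0],[1,26,0,-3,0],[1,0,0,0,-6.5]]' | head -2
python3 look.py w4.png mug mug_nose mug_hang jug
```

```text
time_s: 6.78
tcp_pos: [516.1, -252.6, 263.8]
t 6.78 tcp [ 516.1 -252.6  263.8] zang 13.77 F [1.  0.2 0.4] w 85.3 j6 0.8
mug 0.88 [ 4.913e+02 -1.449e+02 -4.000e-01] [174.  149.2]
mug 0.77 [ 3.744e+02 -2.140e+02  1.000e-01] [205.6 232. ]
mug 0.66 [ 512.9 -250.7    4.7] [249.7 152. ]
mug 0.63 [ 293.2 -364.8    3.8] [284.3 291.8]
mug 0.57 [ 4.227e+02 -3.709e+02 -4.000e-01] [311.6 226. ]
mug_nose 0.97 [485.7 -86.9  62.7] [118.7 154.1]
mug_nose 0.86 [ 440.9 -312.9   65. ] [283.4 226.9]
mug_nose 0.77 [ 282.6 -425.8   60.3] [321.  322.9]
mug_nose 0.65 [ 384.6 -155.5   63.8] [158.7 236.9]
mug_nose 0.56 [ 572.1 -235.2   62.2] [248.6 110.5]
mug_hang 0.94 [ 384.4 -167.3   65.8] [166.6 239.8]
mug_hang 0.89 [ 435.1 -320.3   62.7] [287.4 231.2]
mug_hang 0.67 [487.8 -92.9  64. ] [122.6 153.7]
mug_hang 0.63 [ 564.8 -235.7   64.6] [247.5 116.9]
mug_hang 0.63 [ 284.6 -420.3   67.5] [319.1 324.7]
jug 0.81 [ 672.3 -403.2   -4.4] [379.2  73.2]
jug 0.63 [583.8 -29.6   3.4] [111.1  72.2]
```

View pics/w4.png

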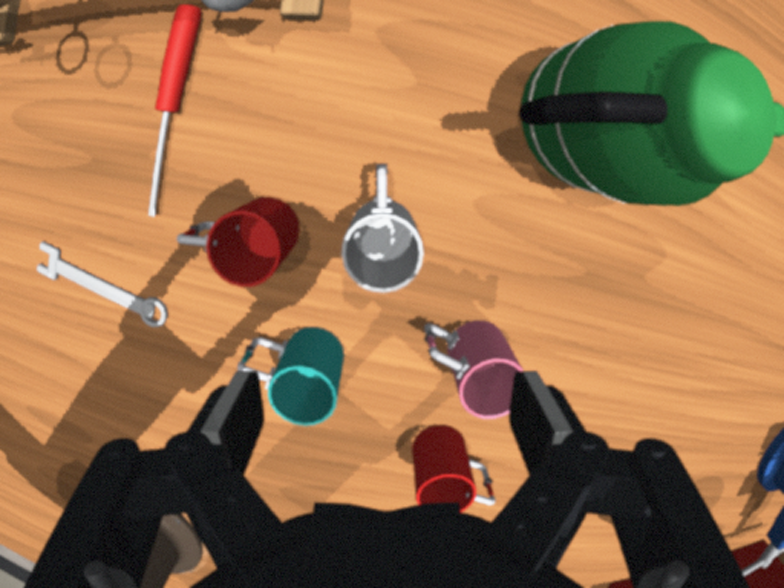

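Grey mug rim centre is at (383,247) and its handle arm runs to (381,165), straight away from the gripper. The neighbours leave room for the fingers.

Run:
```python
from h import *
import pickle
s=pickle.load(open("pics/w4.png.pkl","rb"))
k=1.53125
L,Rr,B,Tt=[atz("wrist",(x/k,y/k),85,s) for x,y in((343,248),(423,250),(383,291),(381,205))]
print("rim L,R,B,T",L.round(1),Rr.round(1),B.round(1),Tt.round(1),"width",np.linalg.norm(L-Rr),np.linalg.norm(B-Tt))
c=(L+Rr)/2;
h=atz("wrist",(381/k,164/k),72,s)
print("c",c.round(1),(B+Tt)/2,"handle end",h.round(1))
for c in (c,(B+Tt)/2): d=h-c;print(np.hypot(*d[:2]),np.degrees(np.arctan2(d[1],d[0])))
o=manip.outline_of("wrist","mug")
for d in o:
    ys,xs=np.nonzero(d["region"]);print(d["score"],xs.mean(),ys.mean(),len(xs),xs.min(),xs.max())
```

```text
rim L,R,B,T [ 511.6 -221.8   85. ] [ 524.  -278.8   85. ] [ 486.3 -258.    85. ] [ 548.8 -241.3   85. ] width 58.37433074509483 64.70306725400108
c [ 517.8 -250.3   85. ] [ 517.53439237 -249.60195892   85.        ] handle end [ 576.5 -234.4   72. ]
60.874932379408534 15.137615494239428
60.93338424278735 14.451763277224554
0.81 197.4513368983957 244.00677361853832 2805 155 225
0.71 289.9774919614148 305.2668810289389 1866 269 322
0.58 249.32568093385214 158.15019455252917 2570 224 275
0.58 311.5352664576802 238.29741379310346 2552 277 340
0.58 161.61158144260074 156.90484253301727 2953 116 195
```

```bash
python3 -m jog '[[1,-2,12,2,-0.7],[1,0,26,0,0],[1,0,28,0,0],[1,0,28,0,0],[1,0,28,0,0],[1,0,28,0,0],[1,0,18,0,0],[1,0,0,0,0]]' 
python3 -m jog '[[1,0,10,0,0],[1,0,15,0,0],[1,0,15,0,0],[1,0,13,0,0],[1,0,8,0,0],[1,0,0,0,0],[1,0,0,0,0],[1,0,0,0,0]]' 
python3 look.py w5.png mug_nose mug_hang
python3 -m jog '[[0.6,0,0,0,0],[0.6,0,0,0,0],[0.5,0,0,0,0],[0.5,0,0,0,0],[0.5,0,0,0,0],[0.5,0,0,0,0],[0.5,0,0,0,0],[0.5,0,0,0,0]]' 50
python3 look.py w6.png mug_nose mug_hang
```

```text
time_s: 7.75
tcp_pos: [513.6, -242.6, 89.6]
tool_rot: [0.56, -0.436, 0.429, -0.559]
wrist_force: [-0.6, -0.2, -0.9]
gripper_width: 85.6
time_s: 8.42
tcp_pos: [518.5, -246.4, 35.1]
tool_rot: [-0.559, 0.432, -0.433, 0.559]
wrist_force: [-0.6, 0.1, 0.6]
gripper_width: 85.5
t 8.42 tcp [ 518.5 -246.4   35.1] zang 14.54 F [-0.6  0.1  0.6] w 85.5 j6 0.8
mug_nose 0.82 [ 571.9 -237.6   59. ] [265.1 158.6]
mug_nose 0.81 [ 383.1 -156.2   63.4] [ 91.7 377.4]
mug_hang 0.93 [ 565.6 -236.6   69.3] [259.4 179.5]
time_s: 9.23
tcp_pos: [518.5, -246.5, 35.3]
tool_rot: [-0.559, 0.432, -0.433, 0.559]
wrist_force: [-0.1, -0.0, 5.6]
gripper_width: 59.7
t 9.23 tcp [ 518.5 -246.5   35.3] zang 14.55 F [-0.1 -0.   5.6] w 59.7 j6 0.8
mug_nose 0.81 [ 572.8 -238.2   60.7] [266.9 157.5]
mug_hang 0.7 [ 564.6 -230.5   67.3] [243.1 176.3]
```

```bash
python3 -m jog '[[0.5,0,-8,0,0],[0.5,0,-22,0,0],[0.5,0,-28,0,0],[0.5,0,-28,0,0],[0.5,0,-28,0,0],[0.5,0,-28,0,0],[0.5,0,-20,0,0],[0.5,0,0,0,0]]' 
python3 look.py w7.png mug_nose mug_hang mug
```

```text
time_s: 10.05
tcp_pos: [520.5, -247.3, 201.5]
tool_rot: [-0.559, 0.429, -0.436, 0.56]
wrist_force: [1.2, -0.1, 0.2]
gripper_width: 59.8
t 10.05 tcp [ 520.5 -247.3  201.5] zang 14.55 F [ 1.2 -0.1  0.2] w 59.8 j6 0.8
mug_nose 0.69 [486.3 -90.2  63.1] [101.5 170.9]
mug_nose 0.61 [ 573.7 -238.6  226.4] [265.4 159.1]
mug_nose 0.51 [ 381.2 -152.8   62. ] [144.8 266.3]
mug_nose 0.43 [ 511.6 -245.8  169.2] [246.7 231.7]
mug_hang 0.84 [ 565.  -232.5  232.4] [245.5 179.5]
mug_hang 0.79 [487.5 -92.8  64.8] [103.  170.8]
mug_hang 0.53 [ 384.4 -169.2   65.1] [157.4 269.2]
mug 0.84 [ 492.1 -143.9   -1.5] [164.2 162.6]
mug 0.69 [ 513.5 -244.4  171.7] [245.3 230.4]
mug 0.61 [ 422.6 -370.1    1.9] [320.6 252. ]
```

View pics/w7.png

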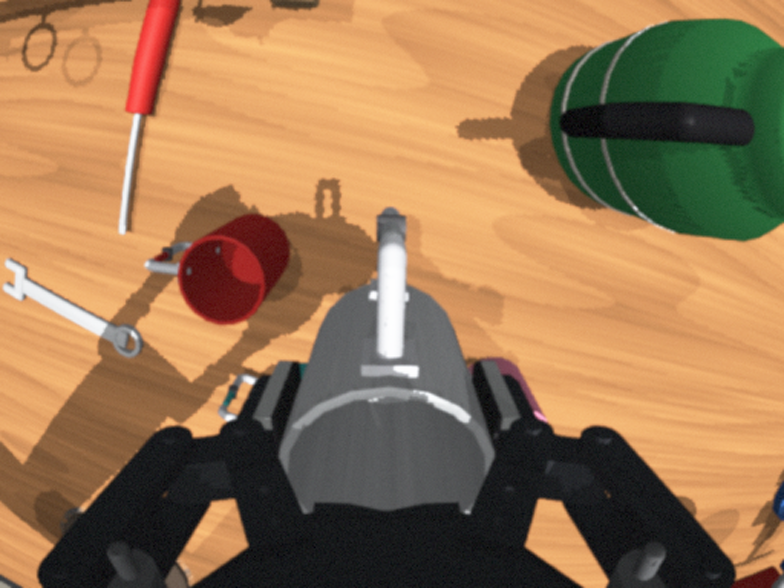

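The mug is held upright and the handle runs straight along the tool's z axis (column 391). I'll carry it to the pre-contact position in front of the eye.

```bash
python3 -m jog '[[0.5,-8,0,3,0],[0.5,-16,0,5,0],[0.5,-20,0,6,0],[0.5,-22,0,6,0],[0.5,-22,0,6,0],[0.5,-22,0,6,0],[0.5,-22,0,6,0],[0.5,-22,0,6,0]]' |head -2
python3 -m jog '[[0.5,-22,0,6,0],[0.5,-22,0,6,0],[0.5,-22,0,7,0],[0.5,-22,0,7,0],[0.5,-20,0,7,0],[0.5,-16,0,6,0],[0.5,-11,0,4,0],[0.5,-5,0,1,0]]' |head -2
python3 -m jog '[[0.5,0,8,0,2],[0.5,0,12,0,3],[0.5,0,12,0,2.1],[0.5,0,10,0,0],[0.5,0,6,0,0],[0.5,0,0,0,0],[0.5,0,0,0,0],[0.5,0,0,0,0]]'
python3 look.py w8.png mug_nose eye
```

```text
time_s: 10.92
tcp_pos: [520.1, -83.8, 194.3]
time_s: 11.58
tcp_pos: [528.0, 62.6, 194.8]
time_s: 12.25
tcp_pos: [529.6, 60.6, 148.7]
tool_rot: [-0.531, 0.466, -0.467, 0.532]
wrist_force: [0.7, 0.8, -1.4]
gripper_width: 59.9
t 12.25 tcp [529.6  60.6 148.7] zang 7.44 F [ 0.7  0.8 -1.4] w 59.9 j6 1.47
mug_nose 0.9 [ 440.1 -313.8   67.6] [512.8 285.7]
mug_nose 0.59 [ 280.3 -424.5   61.5] [500.7 352.1]
mug_nose 0.57 [581.   65.8 175.1] [256.6 165.2]
mug_nose 0.56 [489.1 -87.1  59.9] [396.  247.8]
outline 0.63 2564
```

View pics/w8.png

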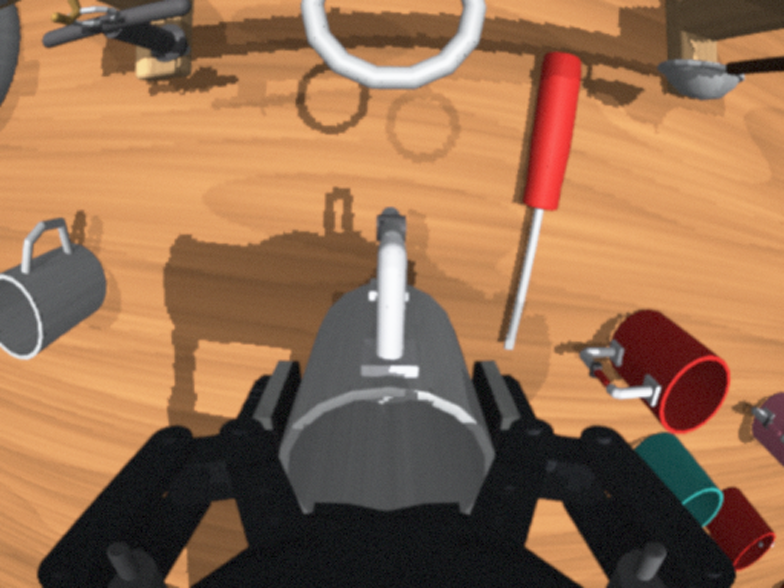

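```bash
python3 - <<'E'
from h import *
import pickle
S={f:pickle.load(open(f"pics/{f}.pkl","rb")) for f in("w1.png","w8.png")}
r=[ray("wrist",(251.6,84.3),S["w1.png"]),ray("wrist",(391/1.53125,77/1.53125),S["w8.png"])]
print("tri front",tri(r),"angle",np.degrees(np.arccos(r[0][1]@r[1][1])))
for z in (172,174,176,178): print(z,[ (o+d*(z-o[2])/d[2]).round(1)[:2] for o,d in r])
s=S["w8.png"];T=toolT(s)
for x0,z0 in((-1.7,-35.2),(0,-35.2),(-1.7,-32),(-1.7,-38)):
    f=lambda x,y,z:(proj("wrist",(T@np.array([y,-(z+z0),x+x0,1]))[:3],s)*1.53125).round(0)
    print(x0,z0,"rim L/R/front",f(0,-30,85),f(0,30,85),f(30,0,85),"armtop",f(30,0,75.5),f(59,0,75.5),f(62.5,0,72),"bottom",f(62.5,0,14),f(62.5,0,40),"nose",f(59,0,62.5))
g=cv2.cvtColor(np.load("pics/last.npy"),cv2.COLOR_RGB2GRAY);print(g[125:240,255].tolist())
E
python3 ring.py w1.png w3.png w8.png
```

```text
tri front (array([626.79905395,  71.79070903, 172.53226658]), [np.float64(0.6), np.float64(0.6)]) angle 6.648621214309391
172 [array([626.8,  71.2]), array([626.9,  72.4])]
174 [array([626.8,  71.2]), array([626.6,  72.3])]
176 [array([626.7,  71.2]), array([626.3,  72.3])]
178 [array([626.7,  71.2]), array([626. ,  72.3])]
-1.7 -35.2 rim L/R/front [277. 467.] [497. 467.] [387. 375.] armtop [387. 357.] [387. 245.] [387. 227.] bottom [387. 196.] [387. 207.] nose [387. 233.]
0 -35.2 rim L/R/front [276. 462.] [498. 462.] [387. 369.] armtop [387. 351.] [387. 237.] [387. 220.] bottom [387. 191.] [387. 201.] nose [387. 227.]
-1.7 -32 rim L/R/front [275. 475.] [499. 475.] [387. 382.] armtop [387. 362.] [388. 248.] [387. 230.] bottom [387. 197.] [387. 208.] nose [387. 236.]
-1.7 -38 rim L/R/front [279. 461.] [495. 461.] [387. 369.] armtop [387. 352.] [387. 242.] [387. 225.] bottom [387. 195.] [387. 205.] nose [387. 231.]
[175, 177, 175, 177, 176, 175, 175, 175, 176, 167, 131, 110, 105, 101, 92, 77, 78, 85, 94, 96, 95, 93, 92, 93, 97, 114, 138, 150, 147, 145, 145, 143, 145, 161, 183, 207, 226, 235, 241, 243, 243, 245, 247, 245, 247, 246, 246, 246, 247, 249, 251, 252, 252, 252, 252, 251, 252, 251, 251, 251, 252, 251, 251, 252, 252, 252, 251, 251, 251, 251, 251, 251, 251, 251, 251, 251, 251, 251, 251, 251, 251, 251, 251, 251, 251, 251, 251, 251, 251, 251, 250, 251, 251, 251, 251, 251, 250, 251, 250, 250, 250, 250, 251, 250, 249, 250, 250, 250, 245, 204, 128, 104, 102, 145, 216]
ring [ 6.4634e+02  7.4450e+01  1.7357e+02  1.2000e-01 -1.0000e-02] slope deg 6.7 front [625.7  71.8 176. ] rms 3.31
```

The handle and the eye front line up laterally (both column 391). Before pushing, I'll find the bar's height by feel, touching the handle's top arm gently to the bar's underside.

```bash
python3 -m jog '[[0.5,0,6,0,0],[0.5,0,10,0,0],[0.5,0,7,0,0],[0.5,0,3,0,0],[0.5,0,0,0,0],[0.5,0,0,5,0],[0.5,0,0,8,0],[0.5,0,0,8,0]]' | sed -n '2p;4p'
python3 -m jog '[[0.5,0,0,8,0],[0.5,0,0,8,0],[0.5,0,0,6,0],[0.5,0,0,5,0],[0.5,0,0,3,0],[0.5,0,0,2,0],[0.5,0,0,0,0],[0.5,0,0,0,0]]'| sed -n '2p;4p'
python3 -m jog '[[0.5,0,-1,0,0],[0.5,0,-1,0,0],[0.5,0,-1,0,0],[0.5,0,-1,0,0],[0.5,0,-1,0,0],[0.5,0,0,0,0],[0.5,0,0,0,0],[0.5,0,0,0,0]]'| sed -n '2p;4p'
python3 look.py w9.png eye
```

```text
tcp_pos: [551.2, 63.6, 122.7]
wrist_force: [1.0, -0.6, -2.4]
tcp_pos: [581.3, 67.6, 122.1]
wrist_force: [-0.6, -0.2, -1.6]
tcp_pos: [581.6, 67.6, 127.3]
wrist_force: [0.6, -0.1, -1.3]
t 14.45 tcp [581.6  67.6 127.3] zang 7.44 F [ 0.6 -0.1 -1.3] w 60.0 j6 1.48
eye 0.78 [677.8  79.  171. ] [256.7  45.3]
eye 0.43 [582.9 -29.3   3.9] [350.1 190.1]
outline 0.63 7753
```

Baseline Fz is about -1.5 (the mug's weight). Next come small upward steps, with a force check on each.

```bash
for i in 1 2 3; do echo; done
python3 -m jog '[[0.5,0,-1,0,0],[0.5,0,-1,0,0],[0.5,0,0,0,0],[0.5,0,0,0,0],[0.5,0,0,0,0],[0.5,0,0,0,0],[0.5,0,0,0,0],[0.5,0,0,0,0]]'| sed -n '2p;4p'
python3 -m jog '[[0.5,0,-0.5,0,0],[0.5,0,-0.5,0,0],[0.5,0,0,0,0],[0.5,0,0,0,0],[0.5,0,0,0,0],[0.5,0,0,0,0],[0.5,0,0,0,0],[0.5,0,0,0,0]]'| sed -n '2p;4p'
python3 -m jog '[[0.5,0,-0.5,0,0],[0.5,0,-0.5,0,0],[0.5,0,0,0,0],[0.5,0,0,0,0],[0.5,0,0,0,0],[0.5,0,0,0,0],[0.5,0,0,0,0],[0.5,0,0,0,0]]'| sed -n '2p;4p'
```

```text
tcp_pos: [581.6, 67.6, 129.3]
wrist_force: [-1.4, 0.4, -1.3]
tcp_pos: [581.6, 67.6, 130.3]
wrist_force: [-0.1, 0.3, -2.0]
tcp_pos: [581.6, 67.6, 131.3]
wrist_force: [-0.9, 0.4, -2.0]
```

```bash
python3 -m jog '[[0.5,0,-0.5,0,0],[0.5,0,0,0,0],[0.5,0,-0.5,0,0],[0.5,0,0,0,0],[0.5,0,0,0,0],[0.5,0,0,0,0],[0.5,0,0,0,0],[0.5,0,0,0,0]]'| sed -n '2p;4p'
python3 -m jog '[[0.5,0,-0.5,0,0],[0.5,0,0,0,0],[0.5,0,-0.5,0,0],[0.5,0,0,0,0],[0.5,0,0,0,0],[0.5,0,0,0,0],[0.5,0,0,0,0],[0.5,0,0,0,0]]'| sed -n '2p;4p'
```

```text
tcp_pos: [581.4, 67.6, 132.1]
wrist_force: [0.3, 0.1, -4.6]
tcp_pos: [581.3, 67.6, 133.0]
wrist_force: [2.3, 0.0, -6.2]
```

Contact came at TCP z ≈131.7, which puts the bar centre at z≈175.0 and agrees with the vision estimate. I'll back off and rise to the gate height (TCP z ≈152.7).

```bash
python3 -m jog '[[0.5,0,3,0,0],[0.5,0,5,0,0],[0.5,0,0,0,0],[0.5,0,0,-6,0],[0.5,0,0,-10,0],[0.5,0,0,-10,0],[0.5,0,0,-9,0],[0.5,0,0,-5,0]]' | sed -n '2p;4p'
python3 -m jog '[[0.5,0,0,0,0],[0.5,0,-5,0,0],[0.5,0,-8,0,0],[0.5,0,-8,0,0],[0.5,0,-5,0,0],[0.5,0,-1.7,0,0],[0.5,0,0,0,0],[0.5,0,0,0,0]]' | sed -n '2p;4p'
python3 look.py w10.png
python3 - <<'E'
from h import *
a=cv2.imread("pics/w8.png")[180:520,200:600];b=cv2.imread("pics/w10.png")[0:340,200:600];c=cv2.imread("pics/w10.png")[180:520,200:600]
cv2.imwrite("pics/e.png",np.vstack([np.hstack([a,c])]))
d=cv2.absdiff(cv2.cvtColor(a,6),cv2.cvtColor(c,6))
g=np.load("pics/last.npy");g=cv2.cvtColor(g,cv2.COLOR_RGB2GRAY);print(g[125:165,255].tolist(),g[225:245,255].tolist())
E
```

```text
tcp_pos: [539.8, 62.3, 125.1]
wrist_force: [-0.2, 1.3, -0.3]
tcp_pos: [542.1, 62.4, 153.2]
wrist_force: [-0.4, -0.0, -1.3]
t 19.27 tcp [542.1  62.4 153.2] zang 7.44 F [-0.4 -0.  -1.3] w 60.0 j6 1.48
[181, 178, 172, 170, 165, 164, 164, 166, 169, 164, 131, 109, 107, 104, 95, 81, 75, 84, 97, 95, 92, 95, 95, 93, 99, 121, 148, 165, 160, 150, 143, 142, 143, 158, 185, 211, 225, 235, 242, 245] [251, 251, 250, 250, 251, 251, 251, 251, 247, 224, 151, 110, 115, 163, 228, 199, 183, 185, 177, 149]
```

View pics/w10.png

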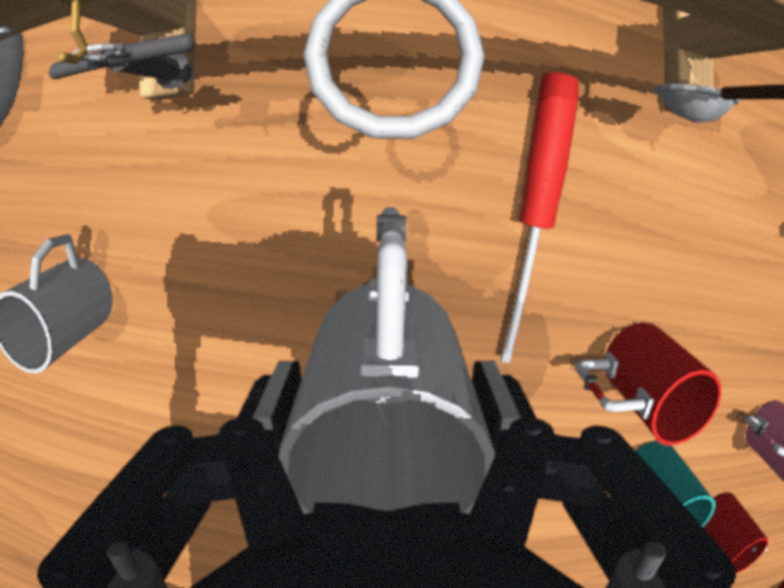

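Mug pose in the grip is unchanged (edge rows match), and the ring front at (395,132) is about 1 mm right of the handle. Now I'll push the gate slowly.

```bash
python3 -m jog '[[0.5,1,0,4,0],[0.5,0,0,5,0],[0.5,0,0,5,0],[0.5,0,0,3,0],[0.5,0,0,1,0],[0.5,0,0,0,0],[0.5,0,0,0,0],[0.5,0,0,0,0]]' | sed -n '2p;4p'
python3 -m jog '[[0.5,0,0,1,0],[0.5,0,0,1,0],[0.5,0,0,1,0],[0.5,0,0,1,0],[0.5,0,0,1,0],[0.5,0,0,1,0],[0.5,0,0,0,0],[0.5,0,0,0,0]]' | sed -n '2p;4p'
```

```text
tcp_pos: [559.7, 63.8, 152.8]
wrist_force: [0.6, 0.5, -1.6]
tcp_pos: [565.9, 64.5, 153.0]
wrist_force: [-0.2, 0.1, -1.6]
```

```bash
python3 -m jog '[[0.5,0,0,1,0],[0.5,0,0,1,0],[0.5,0,0,1,0],[0.5,0,0,0,0],[0.5,0,0,0,0],[0.5,0,0,0,0],[0.5,0,0,0,0],[0.5,0,0,0,0]]' | sed -n '2p;4p'
python3 -m jog '[[0.5,0,0,1,0],[0.5,0,0,1,0],[0.5,0,0,1,0],[0.5,0,0,0,0],[0.5,0,0,0,0],[0.5,0,0,0,0],[0.5,0,0,0,0],[0.5,0,0,0,0]]' | sed -n '2p;4p'
```

```text
tcp_pos: [568.4, 64.9, 152.7]
wrist_force: [-2.8, -0.2, -0.9]
tcp_pos: [571.7, 65.3, 152.9]
wrist_force: [-3.5, -0.4, -1.7]
```

The force is soft and growing slowly, so the gate is yielding and this isn't the nose. I'll keep going.

```bash
python3 -m jog '[[0.5,0,0,1,0],[0.5,0,0,1,0],[0.5,0,0,1,0],[0.5,0,0,1,0],[0.5,0,0,0,0],[0.5,0,0,0,0],[0.5,0,0,0,0],[0.5,0,0,0,0]]' | sed -n '2p;4p'
python3 -m jog '[[0.5,0,0,1,0],[0.5,0,0,1,0],[0.5,0,0,1,0],[0.5,0,0,1,0],[0.5,0,0,0,0],[0.5,0,0,0,0],[0.5,0,0,0,0],[0.5,0,0,0,0]]' | sed -n '2p;4p'
```

```text
tcp_pos: [575.6, 65.9, 152.8]
wrist_force: [-3.9, -0.2, -3.3]
tcp_pos: [579.7, 66.4, 152.6]
wrist_force: [-2.9, -0.1, -4.8]
```

```bash
python3 -m jog '[[0.5,0,0,1,0],[0.5,0,0,1,0],[0.5,0,0,1,0],[0.5,0,0,0,0],[0.5,0,0,0,0],[0.5,0,0,0,0],[0.5,0,0,0,0],[0.5,0,0,0,0]]' | sed -n '2p;4p'
python3 -m jog '[[0.5,0,0,1,0],[0.5,0,0,1,0],[0.5,0,0,0,0],[0.5,0,0,0,0],[0.5,0,0,0,0],[0.5,0,0,0,0],[0.5,0,0,0,0],[0.5,0,0,0,0]]' | sed -n '2p;4p'
python3 look.py w11.png gate mug_nose
```

```text
tcp_pos: [582.8, 66.8, 152.9]
wrist_force: [-2.0, 0.8, -5.1]
tcp_pos: [584.9, 67.1, 152.8]
wrist_force: [-0.1, 0.4, -6.3]
t 24.65 tcp [584.9  67.1 152.8] zang 7.44 F [-0.1  0.4 -6.3] w 59.8 j6 1.48Traceback (most recent call last):
  File "look.py", line 6, in <module>
    for x in lm("wrist",l,s): print(l,x[0],x[1],proj("wrist",x[1],s).round(1))
             ~~^^^^^^^^^^^^^
  File "h.py", line 18, in lm
    for d in manip.landmark_of(name,label):
             ~~~~~~~~~~~~~~~~~^^^^^^^^^^^^
ValueError: it knows: coffee_jar, coffee_pot, eye, jug, mug, mug_hang, mug_nose, plain_mug, rail, screwdriver, spanner, tumbler
```

The bar is now under the gate's free end, inside the nose (Fx≈0, Fz down). If I let the mug down a few mm, the gate tip should slip past.

```bash
python3 -m jog '[[0.5,0,1,0.5,0],[0.5,0,1,0.5,0],[0.5,0,1,0,0],[0.5,0,0,0,0],[0.5,0,0,0,0],[0.5,0,0,0,0],[0.5,0,0,0,0],[0.5,0,0,0,0]]' | sed -n '2p;4p'
python3 -m jog '[[0.5,0,1,1,0],[0.5,0,1,0,0],[0.5,0,0,0,0],[0.5,0,0,0,0],[0.5,0,0,0,0],[0.5,0,0,0,0],[0.5,0,0,0,0],[0.5,0,0,0,0]]' | sed -n '2p;4p'
python3 look.py w12.png mug_nose; sed -i 's/^/ /;s/^ //' look.py
```

```text
tcp_pos: [586.2, 67.2, 150.5]
wrist_force: [-0.3, 0.3, -1.1]
tcp_pos: [586.7, 67.3, 148.0]
wrist_force: [0.7, 0.8, -1.0]
t 26.03 tcp [586.7  67.3 148. ] zang 7.44 F [ 0.7  0.8 -1. ] w 60.1 j6 1.48
mug_nose 0.96 [ 440.9 -312.4   62.9] [495.7 315.3]
mug_nose 0.6 [638.2  69.4 173.9] [264.1 165.7]
mug_nose 0.55 [ 283.6 -423.9   63.5] [488.4 371.7]
```

The force fell back to the mug's weight alone, so the gate has probably snapped shut. I'll look.

Run:
```python
import cv2,numpy as np
a=cv2.imread("pics/w12.png")[60:440,200:600]
cv2.imwrite("pics/f.png",cv2.resize(a,(630,598),interpolation=cv2.INTER_CUBIC))
```

```text
(no output)
```

View pics/f.png

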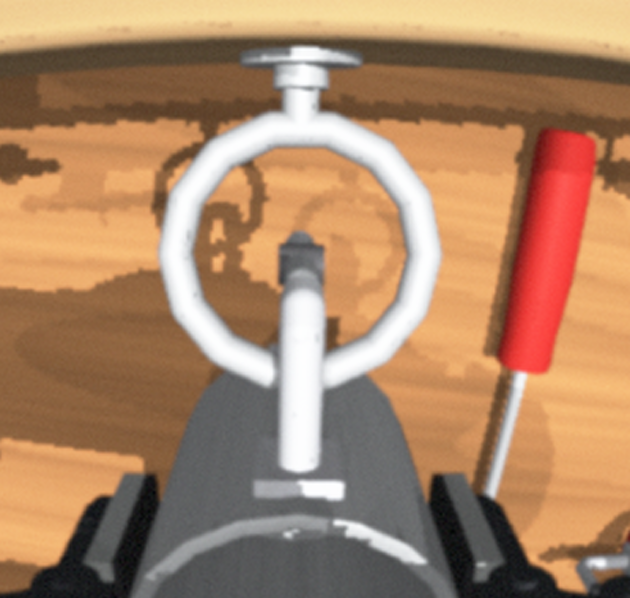

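The ring's front bar passes under the top arm at (300,380), with the nose at (300,262) inside the ring. Next I'll pull back and lower to bring the bar into the inner corner, which also tests that the nose and gate hold.

```bash
python3 -m jog '[[0.5,0,0,-2,0],[0.5,0,0,-2,0],[0.5,0,0.5,-2,0],[0.5,0,0.5,-1,0],[0.5,0,0.5,0,0],[0.5,0,0.5,0,0],[0.5,0,0,0,0],[0.5,0,0,0,0]]' | sed -n '2p;4p'
python3 -m jog '[[0.5,0,0,-1,0],[0.5,0,0,-1,0],[0.5,0,0.5,0,0],[0.5,0,0.5,0,0],[0.5,0,0,0,0],[0.5,0,0,0,0],[0.5,0,0,0,0],[0.5,0,0,0,0]]' | sed -n '2p;4p'
```

```text
tcp_pos: [579.8, 66.3, 146.0]
wrist_force: [0.2, 0.4, -0.8]
tcp_pos: [578.3, 66.2, 145.3]
wrist_force: [1.8, -0.1, 0.4]
```

The bar carries load in the corner: the handle resists both pull-back and lowering. Now I'll ease the grip to 20 N and lower along an arc so the mug pivots about the eye, watching the force.

```bash
python3 -m jog '[[0.5,0,0,0,0],[0.5,0,0,0,0],[0.5,0,0,0,0],[0.5,0,1,0,0],[0.5,0,1,0.2,0],[0.5,0,1,0.3,0],[0.5,0,0,0,0],[0.5,0,0,0,0]]' 20 | sed -n '2p;4,5p'
python3 -m jog '[[0.5,0,1,0.2,0],[0.5,0,1,0.3,0],[0.5,0,1,0.3,0],[0.5,0,1,0.3,0],[0.5,0,1,0.5,0],[0.5,0,0,0,0],[0.5,0,0,0,0],[0.5,0,0,0,0]]' | sed -n '2p;4,5p'
```

```text
tcp_pos: [578.7, 66.2, 142.7]
wrist_force: [1.3, 0.5, 4.7]
gripper_width: 59.7
tcp_pos: [579.4, 66.3, 138.7]
wrist_force: [-4.9, -0.7, 12.5]
gripper_width: 60.0
```

```bash
python3 -m jog '[[0.5,0,0.5,0,0],[0.5,0,0.5,0,0],[0.5,0,0,0,0],[0.5,0,0,0,0],[0.5,0,0,0,0],[0.5,0,0,0,0],[0.5,0,0,0,0],[0.5,0,0,0,0]]' | sed -n '2p;4,5p'
python3 look.py w13.png mug_hang mug
python3 - <<'E'
import cv2
a=cv2.imread("pics/w13.png")[60:440,200:600]
cv2.imwrite("pics/g.png",cv2.resize(a,(630,598),interpolation=cv2.INTER_CUBIC))
E
```

```text
tcp_pos: [579.6, 66.3, 137.8]
wrist_force: [-4.6, 0.1, 11.2]
gripper_width: 60.1
t 29.47 tcp [579.6  66.3 137.8] zang 7.45 F [-4.6  0.1 11.2] w 60.1 j6 1.48
mug_hang 0.58 [629.5  74.8 176.2] [247.8 176.3]
mug_hang 0.58 [ 285.  -418.6   66.2] [491.8 374. ]
mug_hang 0.57 [ 436.2 -322.1   64.7] [504.  318.2]
mug 0.8 [ 4.912e+02 -1.468e+02 -2.000e-01] [411. 264.]
mug 0.79 [573.2  69.3 103.4] [246.9 226.7]
mug 0.73 [ 291.2 -364.8    2.7] [460.3 353.8]
mug 0.71 [ 425.5 -371.7   -2.2] [496.  296.3]
```

View pics/g.png

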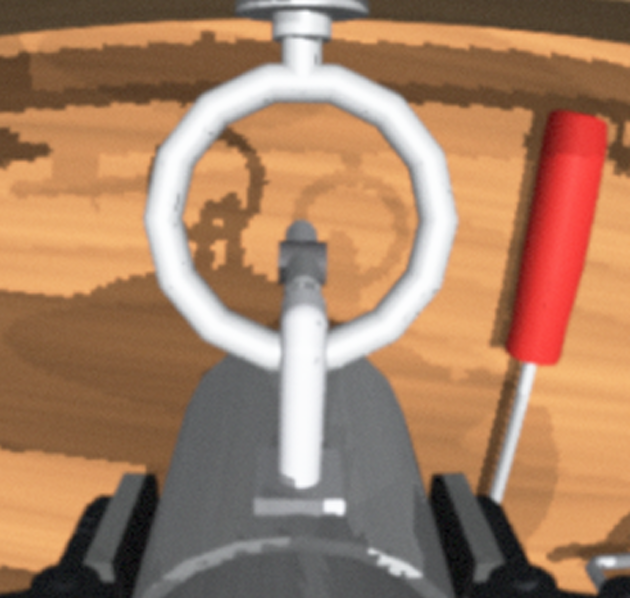

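The mug has tilted about 8° about the eye, with the bar near the corner and the force level at about 12 N. I'll continue the arc.

```bash
python3 -m jog '[[0.5,0,1,0.2,0],[0.5,0,1,0.2,0],[0.5,0,1,0.3,0],[0.5,0,1,0.3,0],[0.5,0,1,0.3,0],[0.5,0,0,0,0],[0.5,0,0,0,0],[0.5,0,0,0,0]]' 20 | sed -n '2p;4,5p'
python3 -m jog '[[0.5,0,1,0.5,0],[0.5,0,1,0.5,0],[0.5,0,1,0.5,0],[0.5,0,1,0.5,0],[0.5,0,1,0.5,0],[0.5,0,0,0,0],[0.5,0,0,0,0],[0.5,0,0,0,0]]' | sed -n '2p;4,5p'
```

```text
tcp_pos: [581.0, 66.7, 132.9]
wrist_force: [-4.1, 0.4, 12.4]
gripper_width: 59.8
tcp_pos: [583.1, 67.1, 127.8]
wrist_force: [-6.0, 0.6, 11.2]
gripper_width: 59.7
```

```bash
python3 -m jog '[[0.5,0,1,0.5,0],[0.5,0,1,0.5,0],[0.5,0,1,0.5,0],[0.5,0,1,0.5,0],[0.5,0,1,0.5,0],[0.5,0,0,0,0],[0.5,0,0,0,0],[0.5,0,0,0,0]]' | sed -n '2p;4,5p'
python3 -m jog '[[0.5,0,1,0.6,0],[0.5,0,1,0.6,0],[0.5,0,1,0.6,0],[0.5,0,1,0.6,0],[0.5,0,1,0.6,0],[0.5,0,0,0,0],[0.5,0,0,0,0],[0.5,0,0,0,0]]' | sed -n '2p;4,5p'
python3 look.py w14.png eye mug_hang
```

```text
tcp_pos: [585.8, 67.7, 122.8]
wrist_force: [-4.5, 0.2, 12.2]
gripper_width: 59.7
tcp_pos: [589.2, 68.2, 118.0]
wrist_force: [-3.4, 1.1, 12.2]
gripper_width: 59.6
t 32.28 tcp [589.2  68.2 118. ] zang 7.46 F [-3.4  1.1 12.2] w 59.6 j6 1.48
eye 0.86 [677.9  79.  170.3] [255.9  65.5]
mug_hang 0.76 [628.1  73.3 171.9] [253.  222.4]
mug_hang 0.62 [ 436.  -318.9   64.2] [507.2 331.7]
outline 0.73 9114
```

Tilt is about 33°. I'll unload slightly and open the fingers slowly.

```bash
python3 -m jog '[[0.5,0,-0.5,0,0],[0.5,0,-0.5,0,0],[0.5,0,0,0,0],[0.72,0,0,0,0],[0.75,0,0,0,0],[0.8,0,0,0,0],[0.9,0,0,0,0],[1,0,0,0,0]]' | sed -n '2p;4,5p'
python3 -m jog '[[1,0,0,0,0],[1,0,0,0,0],[1,0,0,0,0],[1,0,0,0,0],[1,0,0,0,0],[1,0,0,0,0],[1,0,0,0,0],[1,0,0,0,0]]' | sed -n '2p;4,5p'
python3 look.py w15.png mug_hang mug
python3 - <<'E'
import cv2
a=cv2.imread("pics/w15.png")
cv2.imwrite("pics/g2.png",a)
E
```

```text
tcp_pos: [588.1, 67.4, 116.0]
wrist_force: [0.3, -0.1, 0.1]
gripper_width: 85.1
tcp_pos: [589.1, 67.6, 117.0]
wrist_force: [-0.8, -0.0, -0.3]
gripper_width: 85.4
t 33.82 tcp [589.1  67.6 117. ] zang 7.44 F [-0.8 -0.  -0.3] w 85.4 j6 1.48
mug_hang 0.93 [626.   74.9 173.4] [245.5 230.3]
mug_hang 0.74 [ 437.7 -318.9   63.1] [507.5 330.5]
mug 0.92 [ 421.8 -368.5   -1. ] [498.8 310.1]
mug 0.66 [ 494.6 -146.4    2.9] [418.1 278.6]
mug 0.61 [628.4  75.9  92.8] [247.2 162.9]
mug 0.6 [ 291.8 -361.6    2.7] [462.1 364.7]
```

View pics/w15.png

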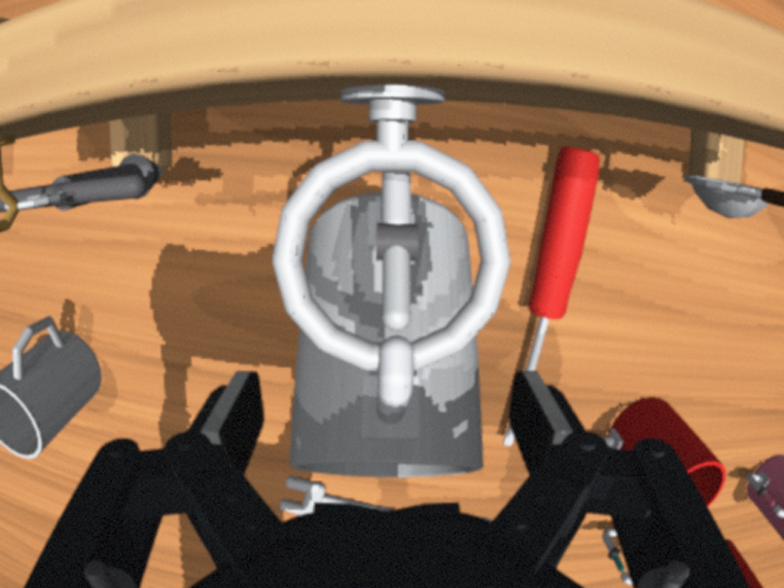

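The mug hangs from the ring front at (396,350), tilted with its mouth toward the robot, clear between the fingers. I'll retract up and back, then let it settle.

```bash
python3 -m jog '[[1,0,-5,0,0],[1,0,-10,0,0],[1,0,-16,0,0],[1,0,-20,0,0],[1,0,-20,0,0],[1,0,-20,0,0],[1,0,-16,0,0],[1,0,-8,0,0]]' | sed -n '2p;4p'
python3 -m jog '[[1,0,0,-8,0],[1,0,0,-16,0],[1,0,0,-20,0],[1,0,0,-20,0],[1,0,0,-20,0],[1,0,0,-12,0],[1,0,0,0,0],[1,0,0,0,0]]' | sed -n '2p;4p'
for i in 1 2 3; do python3 -m jog '[[1,0,0,0,0],[1,0,0,0,0],[1,0,0,0,0],[1,0,0,0,0],[1,0,0,0,0],[1,0,0,0,0],[1,0,0,0,0],[1,0,0,0,0]]' | head -1; done
python3 - <<'E'
from h import *
import time
a=shot("side");b=shot("scene");
print([x for x in lm("scene","mug_hang")][:6])
for _ in range(8): shot("wrist")
a2=shot("side");b2=shot("scene")
print("diff",cv2.absdiff(a,a2)[110:230,200:330].max(),cv2.absdiff(a,a2)[110:230,200:330].mean(),cv2.absdiff(b,b2)[140:240,260:380].mean(),cv2.absdiff(b,b2)[0:100,0:100].mean())
cv2.imwrite("pics/z.png",np.hstack([cv2.resize(a2[120:210,225:345],(400,300),interpolation=2),cv2.resize(b2[140:230,262:382],(400,300),interpolation=2)])[:,:,::-1]);print(st()["time_s"])
E
```

```text
tcp_pos: [590.9, 67.7, 236.1]
wrist_force: [0.7, 0.4, 0.8]
tcp_pos: [492.9, 55.1, 231.3]
wrist_force: [0.6, 0.6, 0.6]
time_s: 35.97
time_s: 36.63
time_s: 37.3
[(0.82, array([622.5,  69.1, 175. ])), (0.74, array([ 436.3, -319. ,   63.8])), (0.74, array([ 283.8, -413.4,   68.2])), (0.63, array([ 386. , -159. ,   62.6]))]
diff 19 1.354017094017094 0.47947222222222224 0.4341
37.95
```

```bash
for i in 1 2 3; do python3 -m jog '[[1,0,0,0,0],[1,0,0,0,0],[1,0,0,0,0],[1,0,0,0,0],[1,0,0,0,0],[1,0,0,0,0],[1,0,0,0,0],[1,0,0,0,0]]' | head -1; done
python3 - <<'E'
from h import *
a=shot("side").astype(float);w=shot("wrist")
for l in("mug_hang","mug"): print(l,lm("wrist",l)[:4])
for _ in range(4): shot("wrist")
a2=shot("side").astype(float);d=abs(a-a2);print("mug region",d[130:200,230:300].mean(),"background",d[280:380,350:500].mean())
print(manip.job_done(),st()["time_s"])
E
```

```text
time_s: 38.62
time_s: 39.28
time_s: 39.95
mug_hang [(0.83, array([624.7,  73.1, 172.3])), (0.73, array([ 383.4, -165.7,   70. ])), (0.69, array([489.2, -96. ,  63.1])), (0.68, array([ 437.7, -319.7,   64.4]))]
mug [(0.86, array([ 425.1, -370. ,   -2.3])), (0.73, array([ 375.7, -214.4,    2.6])), (0.7, array([650.3,  74.7,  95.9])), (0.66, array([ 291.5, -366.4,    4.5]))]
mug region 1.3840816326530612 background 1.1993555555555555
the job is handed in; nothing more can be done
the job is handed in; nothing more can be done
```

The steel carabiner mug is hanging from the screw eye by its handle, and I handed the job in at about 40.5 s with the gripper clear.

- **Finding the bar:** I touched the handle's top arm lightly to the underside of the eye and read its bar at z ≈ 175 mm, which agrees with the camera fit.
- **Passing the gate:** I pushed the gate about 5.5 mm below the nose, with about 6 N at most. Lowering the mug a few mm let the gate slip past, and the force fell back to the mug's weight alone.
- **Letting it down:** I lowered the mug along an arc under a 20 N grip. The wrist force reached 12.5 N, so the eye took about 14 N with the mug's weight, against a limit of about 25 N. I then opened the fingers and backed away.

**Last checks:**
- **Position:** the handle's inner corner reads (624.7, 73.1, 172.3), within 3–4 mm of the bar at (626, 72, 175).
- **Stillness:** picture differences over the mug (1.38) were close to the background noise (1.20), so it looks still.
- **Gate:** I never saw it shut directly. That rests on the force drop and on the handle holding when I pulled it back.
- **Bystanders:** no sign that anything else moved, but I did not check each one. The final picture could not be viewed because the 12-picture limit was reached. The last one I saw was just after release and showed the mug hanging from the ring with its mouth toward the robot.

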